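# Pin the split bonding form

### The job

Close the split wooden form on the jig: push both sliding halves in until they reach their stops, then take the tapered pin (the one with the tall round black knob) from the pin rack and drive it down through both tongues and the deck hole, so that it pulls the holes into line. Leave the pin standing upright, fully home with its collar down on the upper tongue, and leave the other pins and everything else on the bench where they are.

Things in the scene. Friction and masses are not known exactly. Their poses are not given: they have to be found in the camera images.
- jig: Fixed aluminium-and-steel jig, 130 mm (its x) by 460 mm (its y), z up; origin under its centre, at bench height. Its deck is 80 mm high. Two 8 mm metal tongues slide on the deck along y and stack over the deck hole: the right half's lies on the deck, the left half's above it, top face 96 mm over the bench. 12 mm high guide strips run beside them at x = +-45 mm.
- jig_hole (a point): Centre of the jig's deck hole at the deck's top face, 80 mm above the bench; axes as jig. The hole is 25.5 mm wide, through the 12 mm deck, free space below. Each tongue has an equal 25.5 mm hole.
- left_slide (a joint): Travel of the left (jig +y) slide from its hard stop, m: 0 = pushed fully in against the stop, positive = out along jig +y. Starts 20 to 45 mm out; about 2 N of friction, stays where it is left. It carries the left half (tongue and wooden block) on soft rubber.
- right_slide (a joint): The same for the right (jig -y) half's slide, positive = out along jig -y.
- left_hole (a point): Centre of the left (upper) tongue's hole, at its top face, 16 mm above jig_hole; axes as jig. With its slide on the stop it still lies 6 mm outward (jig +y) of the deck hole: the half floats on rubber (1.2 N per mm, up to 12 mm) and springs back there whenever it is let go. Only the pin can pull it into line and keep it there.
- right_hole (a point): The same for the right (lower) tongue's hole: top face 8 mm above jig_hole, rests 6 mm towards jig -y when its slide is on the stop.
- left_half_block (a point): Centre of the left half's wooden block, 60 mm (jig x) by 45 mm (jig y), top 30 mm above this point, outer face 22.5 mm from it towards jig +y; the tongue and slide reach 78 mm beyond that face, all 19 mm or more below this point. With the slide on its stop this point is 90.5 mm from the hole axis. Push on the outer face to close.
- right_half_block (a point): The same for the right half's block: outer face 22.5 mm towards jig -y; tongue and slide are 27 mm or more below this point.
- pin_knob (a point): Centre of the tapered pin's black knob (30 mm diameter, 42 mm high), z up the pin. Below it a 44 mm collar, 6 mm thick, underside 27 mm below this point, then a 24 mm shank 22 mm long, then a 50 mm taper to a 5 mm tip, 99 mm below this point. Hangs by its collar in the rack. 0.3 kg. Driving it home takes 5 to 15 N; let go half-way it leans and jams. Home, this point is 43 mm above jig_hole.
- rack: Pin rack, a fixed open aluminium stand 230 mm (its x) by 70 mm (its y), 95 mm high, with three holes in a row along its x, 70 mm apart, holding the tapered pin and two other pins in any order. It stands on the left or on the right of the jig. Origin: centre of its underside.
- dowel: Straight steel pin with a T-bar handle (70 mm bar along its y), hanging in the rack; origin at its lower end, top 119 mm above. Leave it.
- plug: Straight steel plug with a low disc head (38 mm), hanging in the rack; origin at its lower end, top 92 mm above. Leave it.
- glue: White bottle, 56 mm diameter, 170 mm high, beside the jig; origin under its centre.
- primer: Steel can, 64 mm diameter, 90 mm high, beside the jig; origin under its centre.
- offcut: Wooden offcut 55 by 120 by 40 mm high, beside the jig; origin under its centre.
- brush_pot: Grey pot, 68 mm diameter, 100 mm high, with two brush handles standing up to 170 mm, beside the jig; origin under its centre.
Things that resemble listed ones, but are neither listed nor needed, are in the scene too. What is shaped like the part that bears pin_knob but blue or yellow is not meant.

How it is judged:
On the way:
1. both halves are pushed in to their stops (slides under 4 mm) (value of joint each of left_slide, right_slide below 0.004 m), for 0.2 s.
At the end, for the whole second after the job is handed in: The tapered pin stands in the jig, within 5 mm of the hole axis at the knob and 0.08 rad of upright, its collar within 3 mm of the upper tongue, and both tongue holes are within 3 mm of the deck hole's axis (z of pin_knob in the frame of jig_hole below 0.046 m and horizontal distance between pin_knob and jig_hole below 0.005 m and angle between pin_knob's own z axis and vertical below 0.08 rad and horizontal distance between each of left_hole, right_hole and jig_hole below 0.003 m); the robot touches nothing.
It fails at once if another pin of the rack is moved by more than 30 mm (distance of any of dowel, plug from where it was at the start of the episode above 0.03 m).
It fails at once if a thing beside the jig is moved by more than 30 mm (distance of any of glue, primer, offcut, brush_pot from where it was at the start of the episode above 0.03 m).
It also fails if it takes over 64 s, if anything falls off the work surface, if the arm or the gripper's body presses on something with over 40 N, if the wrist force passes 120 N, or if a joint passes its speed limit or range.

### The arm

A 7-joint arm with a two-finger parallel gripper is mounted at the origin on the work surface. World frame = base frame: x ahead of the robot, y to its left, z up, the work surface at z = 0. Lengths are in m, angles in rad, forces in N, time in s.
With the tool pointing down it reaches from about 0.35 to 0.9 m from the base axis. Payload 8.1 kg.
Tool frame: the origin (TCP) lies midway between the tips of the shut fingers; the grasp point (between the pads) lies 19 mm behind it; z points along the fingers, y is the line along which they close (so a half turn about z gives the same grasp; the last joint's range is limited). The gripper opens to 85 mm and grips with 20 to 120 N. Pads are 22 mm wide; open, the fingers measure 114 mm over their backs; the gripper's body (76 mm by 85 mm) begins 54 mm behind the grasp point. The pads swing forward as they close: fully open they stand 13 mm farther back than shut.
Start: joints at [-1.373, 0.434, 0.025, 1.573, -0.012, 1.134, -0.075], TCP at [0.185, 0.597, 0.231] pointing down, gripper open.
Joint ranges: [-2.62, 2.62], [-0.44, 2.09], [-1.27, 1.32], [0.08, 2.57], [-1.32, 4.46], [0.12, 2], [-2.74, 2.74]. Speed limits (rad/s): [2.22, 2.22, 3.01, 3.01, 3.14, 3.14, 3.14].

### API

Orientations are given as a 3x3 rotation matrix whose columns are the frame's x, y, z axes.
In Python, from bench import sensors, imaging, ticket gives the robot as it stands.
- The arm moves only by the shell command python3 -m creep 'ROWS' [FORCE]. ROWS is JSON, a list of rows, each an object of numbers: "grip": the finger opening in mm, from 0 to 85.4; "dx", "dy", "dz": the shift along the world's x, y, z in mm; "twist": the turn about the world's z in degrees. In form: [{"grip": .., "dx": .., "dy": .., "dz": .., "twist": ..}, ...]. A call has 1 to 5 rows; each row shifts and turns the commanded pose from where the row before left it; what a row does not reach is not made up. A row lasts 1/10 s, in which the tool goes at most 50 mm and 8.59 degrees, less where a joint would pass 70% of its speed; a pose out of reach is approached as far as the arm can. A call is refused whole if a number of a shift passes 50 or a number of a turn 8.59, either way. A call with a gripper value outside its range is refused whole. The fingers move at their own pace and stop on an object; FORCE is the grip in N (left out, the last holds). Time passes only in rows, so rows that do not move let the fingers close. It gives the time, the measured TCP pose, the force, the opening and the grip force at its end, in the units of the state.
- sensors.observe(): the state, without advancing time (a new reading comes with each control period).
- imaging.capture(name): name is "side" or "top"; returns a dict with "img" (384x512x3 uint8, blue, green, red), "fx", "fy", "cx", "cy" (pixels), "distortion" ([k1, k2, p1, p2, k3] as OpenCV has them; the pictures are not rectified), "rvec" (rotation vector, rad) and "tvec" (3), from world to camera coordinates, as OpenCV has them. Camera axes: x right, y down, z forward; pixel columns grow to the right and rows downward; lengths in m; the calibration is good to about 2 mm. A picture is of the moment at which its call begins. There is no depth.
- ticket.hand_in(): hands the job in; it is judged then, once.
The state is a dict: "t": time; "joint_positions": joint angles; "joint_velocities": joint speeds; "joint_torque": joint torques, N m; "position": TCP position; "ee_rot": TCP orientation; "contact_force": force on the tool from outside, world axes, zero at the start; "torque": the same for the moment, N m; "opening": finger opening in m; "grasp_force": force on a finger pad.
Only numpy, scipy, OpenCV 4.12 (cv2) and the standard library are available. Lean on these libraries where they do the work, as an engineer would, in place of code of your own. Each camera call takes 0.05 s, during which the arm holds its last target. There are 200 camera calls.

## Working session

There is one attempt and no reset: what is moved stays moved. The work goes in short steps, Python scripts to look and compute and a shell command to move; the robot and the scene stay as the last step left them, time stands still between calls to the robot, and variables do not carry over. Pictures are saved under pics/ and viewed, at most 10 in all, crops included, and the job is handed in when it is done.

```bash
mkdir -p pics; cat > h.py <<'E'
import numpy as np, cv2
from bench import sensors, imaging, ticket
def cap(n,save=None):
    c=imaging.capture(n)
    c['K']=np.array([[c['fx'],0,c['cx']],[0,c['fy'],c['cy']],[0,0,1.]]);c['D']=np.array(c['distortion'],float)
    c['R']=cv2.Rodrigues(np.array(c['rvec'],float))[0];c['t']=np.array(c['tvec'],float).reshape(3)
    if save: cv2.imwrite('pics/'+save,c['img'])
    return c
def ray(c,uv):
    p=cv2.undistortPoints(np.array([[uv]],float),c['K'],c['D'])[0,0]
    return -c['R'].T@c['t'], c['R'].T@np.array([p[0],p[1],1])
def atz(c,uv,z):
    o,d=ray(c,uv); return o+d*(z-o[2])/d[2]
def tri(c1,u1,c2,u2):
    o1,d1=ray(c1,u1);o2,d2=ray(c2,u2)
    s=np.linalg.lstsq(np.c_[d1,-d2],o2-o1,rcond=None)[0]
    a,b=o1+d1*s[0],o2+d2*s[1]; return (a+b)/2,np.linalg.norm(a-b)
def proj(c,P): return cv2.projectPoints(np.array(P,float).reshape(-1,3),np.array(c['rvec'],float),c['t'],c['K'],c['D'])[0].reshape(-1,2)
E
python3 - <<'E'
from h import *
for n in('top','side'):
    c=cap(n); i=cv2.resize(c['img'],(800,600),interpolation=cv2.INTER_CUBIC); cv2.imwrite(f'pics/{n}0.png',i)
    print(n,(-c['R'].T@c['t']).round(3),c['R'].round(2).tolist(),c['fx'])
s=sensors.observe();print(s['position'],s['ee_rot'],s['opening'],s['contact_force'])
E
```

```text
top [ 0.481 -0.08   1.709] [[0.03, -1.0, -0.0], [-1.0, -0.03, -0.04], [0.04, 0.0, -1.0]] 477.56277640485416
side [-0.24  -1.198  0.853] [[0.82, -0.57, 0.0], [-0.28, -0.4, -0.87], [0.5, 0.71, -0.49]] 491.7094971684522
[0.18505818 0.59648173 0.23060708] [[-9.55103656e-01  2.96271701e-01 -2.92403854e-04]
 [ 2.96271814e-01  9.55102638e-01 -1.40127707e-03]
 [-1.35883049e-04 -1.42499587e-03 -9.99998975e-01]] 0.08564181458068552 [ 0.39546944 -0.17215023 -0.03277498]
```

View pics/top0.png

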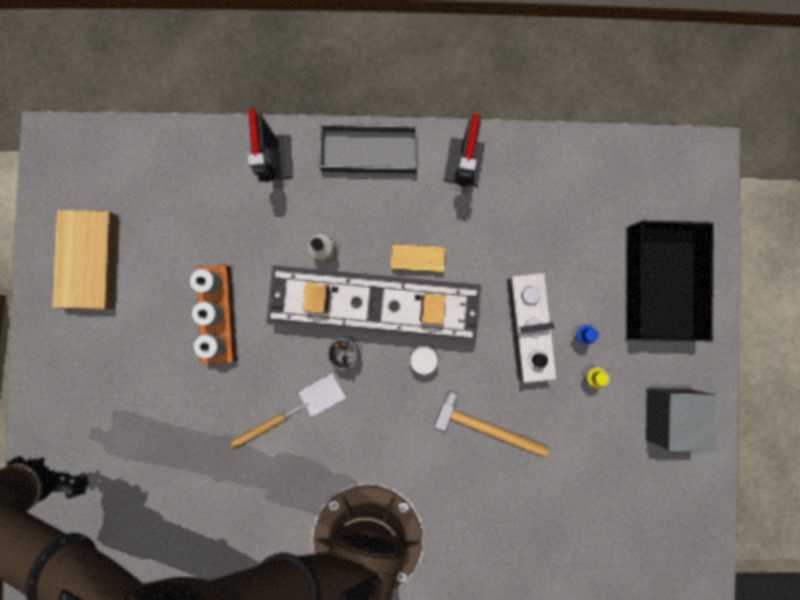

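View pics/side0.png

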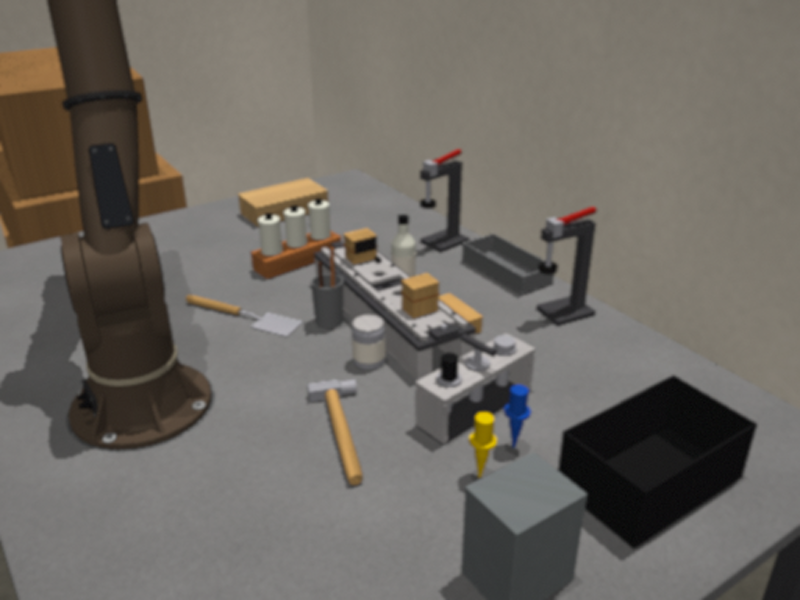

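The top view shows the jig centred near (375,305) in the 800 px picture, with blocks at (316,297) and (434,308). The rack is at (533,328), right of the jig.

Candidates for the knob:
- black knob in the rack: top (540,360), side (449,367)
- blue decoy: top (587,335)
- yellow decoy: top (598,378)
- plug disc: top (531,295)
- T-bar dowel: top (537,325)
- white pins with black tops in the orange rack: top (204,281), (204,314), (206,347)

I choose the tall black knob in the aluminium rack and will check it in a crop.

```bash
python3 - <<'E'
from h import *
t=cap('top');s=cap('side')
a=t['img'][165:250,168:362]; b=s['img'][140:285,195:350]
A=cv2.resize(a,None,fx=4,fy=4,interpolation=cv2.INTER_CUBIC);B=cv2.resize(b,None,fx=5,fy=4*1.0,interpolation=cv2.INTER_CUBIC)
cv2.imwrite('pics/topc.png',A);cv2.imwrite('pics/sidec.png',B);print(A.shape,B.shape)
E
```

```text
(340, 776, 3) (580, 775, 3)
```

View pics/topc.png

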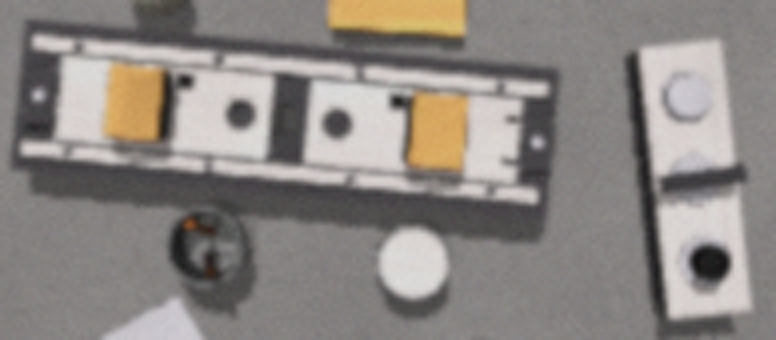

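View pics/sidec.png

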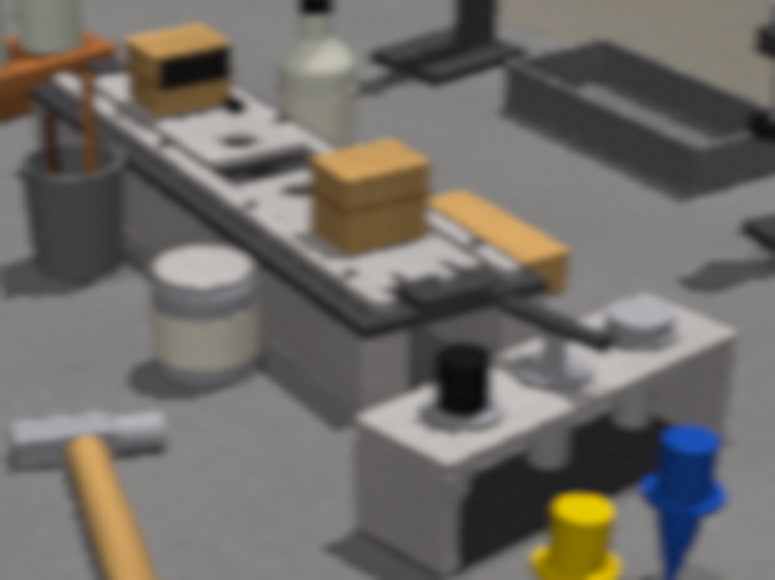

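```bash
cat > m.py <<'E'
from h import *
t=cap('top');s=cap('side')
T=lambda U,V:((U+.5)/4-.5+168,(V+.5)/4-.5+165)
S=lambda U,V:((U+.5)/5-.5+195,(V+.5)/4-.5+140)
W=lambda U,V,z:atz(t,T(U,V),z)
p=lambda n,x:print(n,np.round(x,4))
e=[W(33,43,.092),W(551,90,.092),W(22,150,.092),W(538,197,.092)]
c=np.mean(e,0);yd=(e[0]+e[2]-e[1]-e[3])[:2];print('striplen',np.linalg.norm(yd)/2,'sep',np.linalg.norm((e[0]+e[1]-e[2]-e[3])/2))
yd/=np.linalg.norm(yd);xd=np.array([yd[1],-yd[0]]);p('centre',c);print('yaw of jig y',np.degrees(np.arctan2(yd[1],yd[0])))
b=[W(38,95,.08),W(537,142,.08)];p('bolt mid',(b[0]+b[1])/2);print('boltyaw',np.degrees(np.arctan2(*(b[0]-b[1])[1::-1])))
def J(n,P): d=P[:2]-c[:2];p(n+' world/jig mm',list(P)+[d@xd*1000,d@yd*1000])
J('Lhole',W(240,114,.096));J('Rhole',W(337,124,.088))
J('Lblk top',W(132,102,.096-.008+.019+.008+.03));J('Rblk top',W(437,130,.08+.027+.008+.03))
p('Lhole side',atz(s,S(239,141),.096))
p('knob top',W(710,262,.143));k=tri(t,T(710,262),s,S(463,356));p('knobtri',k[0]);print(k[1])
p('knob centre side',atz(s,S(463,382),.122)) 
# rack outline
r=[W(636,46,.095),W(722,38,.095),W(752,312,.095),W(666,320,.095)];p('rack c',np.mean(r,0));d=r[0]-r[3]+r[1]-r[2];print('rack yaw',np.degrees(np.arctan2(d[1],d[0])),np.linalg.norm(d)/2,np.linalg.norm(r[0]-r[1]))
p('plug',W(688,97,.11));p('tbar',[W(663,184,.15),W(746,174,.15)])
E
python3 m.py
```

```text
striplen 0.44051243138231494 sep 0.09135730138665858
centre [ 0.5345 -0.0046  0.092 ]
yaw of jig y 86.27967861913852
bolt mid [ 0.5362 -0.0053  0.08  ]
boltyaw 86.09277095960998
Lhole world/jig mm [5.38400e-01 3.39000e-02 9.60000e-02 1.38260e+00 3.86317e+01]
Rhole world/jig mm [  0.5323  -0.0482   0.088    0.6285 -43.6317]
Lblk top world/jig mm [5.442000e-01 1.193000e-01 1.450000e-01 1.650100e+00 1.243073e+02]
Rblk top world/jig mm [   0.5277   -0.1313    0.145     1.4223 -126.8878]
Lhole side [0.535  0.0257 0.096 ]
knob top [ 0.4252 -0.3579  0.143 ]
knobtri [ 0.4254 -0.3594  0.136 ]
0.00109028403674354
knob centre side [ 0.4205 -0.3674  0.122 ]
rack c [ 0.4935 -0.3515  0.095 ]
rack yaw 7.40077851702491 0.23302475634426711 0.07356945934722606
plug [ 0.5618 -0.3425  0.11  ]
tbar [[ 0.4881 -0.3168  0.15  ]
 [ 0.498  -0.3848  0.15  ]]
```

The crops confirm the choice: a black knob on a collar in the aluminium rack, top crop (710,262), side crop (463,380). The jig strips measure 440 × 91 mm and the rack 233 × 73 mm, which fits the sizes given. I'll push the left half first.

```bash
python3 -m creep '[{"grip":0,"dx":25,"dy":-30,"dz":15,"twist":6.7},{"grip":0,"dx":30,"dy":-35,"dz":15,"twist":6.7},{"grip":0,"dx":30,"dy":-35},{"grip":0,"dx":30,"dy":-35},{"grip":0,"dx":30,"dy":-35}]' 60
```

```text
invalid input at $[2]: expected keys grip, dx, dy, dz, twist
```

```bash
python3 -m creep '[{"grip":0,"dx":30,"dy":-35},{"grip":0,"dx":30,"dy":-35},{"grip":0,"dx":30,"dy":-35},{"grip":0,"dx":30,"dy":-35},{"grip":0,"dx":30,"dy":-35}]'
```

```text
invalid input at $[0]: expected keys grip, dx, dy, dz, twist
```

```bash
python3 -m creep '[{"grip":0,"dx":25,"dy":-30,"dz":15,"twist":6.7},{"grip":0,"dx":30,"dy":-35,"dz":15,"twist":6.7},{"grip":0,"dx":30,"dy":-35,"dz":0,"twist":0},{"grip":0,"dx":30,"dy":-35,"dz":0,"twist":0},{"grip":0,"dx":30,"dy":-35,"dz":0,"twist":0}]' 60; python3 -m creep '[{"grip":0,"dx":30,"dy":-35,"dz":0,"twist":0},{"grip":0,"dx":30,"dy":-35,"dz":0,"twist":0},{"grip":0,"dx":30,"dy":-35,"dz":0,"twist":0},{"grip":0,"dx":30,"dy":-35,"dz":0,"twist":0},{"grip":0,"dx":30,"dy":-35,"dz":0,"twist":0}]'
```

```text
t: 0.8
position: [0.3312, 0.4254, 0.2616]
ee_rot: [[-0.998, 0.067, 0.0], [0.067, 0.998, 0.001], [-0.0, 0.001, -1.0]]
contact_force: [0.5, 0.5, 0.2]
opening: 0.0124
grasp_force: 0.0
t: 1.3
position: [0.4812, 0.2504, 0.2615]
ee_rot: [[-0.998, 0.067, 0.0], [0.067, 0.998, 0.0], [-0.0, 0.0, -1.0]]
contact_force: [1.1, 0.5, 0.4]
opening: 0.0001
grasp_force: 0.0
```

```bash
python3 -m creep '[{"grip":0,"dx":33,"dy":-31,"dz":0,"twist":0},{"grip":0,"dx":33,"dy":-32,"dz":-30,"twist":0},{"grip":0,"dx":0,"dy":0,"dz":-45,"twist":0},{"grip":0,"dx":0,"dy":0,"dz":-45,"twist":0},{"grip":0,"dx":0,"dy":0,"dz":-23,"twist":0}]'; python3 -m creep '[{"grip":0,"dx":-0.7,"dy":-10,"dz":0,"twist":0},{"grip":0,"dx":-0.7,"dy":-10,"dz":0,"twist":0},{"grip":0,"dx":-0.7,"dy":-10,"dz":0,"twist":0}]'
```

```text
t: 1.8
position: [0.5415, 0.1907, 0.1174]
ee_rot: [[-0.998, 0.068, -0.004], [0.068, 0.998, -0.002], [0.004, -0.002, -1.0]]
contact_force: [-0.3, -0.2, 0.2]
opening: 0.0001
grasp_force: 0.0
t: 2.1
position: [0.5423, 0.1608, 0.1228]
ee_rot: [[-0.998, 0.068, 0.003], [0.068, 0.998, 0.001], [-0.003, 0.001, -1.0]]
contact_force: [1.4, 0.1, -0.5]
opening: 0.0005
grasp_force: 0.0
```

```bash
for i in 1 2 3; do python3 -m creep '[{"grip":0,"dx":-0.5,"dy":-7,"dz":0,"twist":0},{"grip":0,"dx":0,"dy":0,"dz":0,"twist":0}]' | grep -v ee_; done
```

```text
t: 2.3
position: [0.5416, 0.1535, 0.1225]
contact_force: [0.6, 1.1, 0.3]
opening: 0.0001
grasp_force: 0.2
t: 2.5
position: [0.5405, 0.1473, 0.1215]
contact_force: [0.1, 1.2, 1.7]
opening: 0.0002
grasp_force: 0.8
t: 2.7
position: [0.5397, 0.1398, 0.121]
contact_force: [0.7, 1.9, 0.4]
opening: 0.0001
grasp_force: 0.8
```

```bash
for i in 1 2; do python3 -m creep '[{"grip":0,"dx":-0.4,"dy":-6,"dz":0,"twist":0},{"grip":0,"dx":0,"dy":0,"dz":0,"twist":0}]' | grep -v ee_; done;  for i in 1 2 3; do python3 -m creep '[{"grip":0,"dx":-0.2,"dy":-3,"dz":0,"twist":0},{"grip":0,"dx":0,"dy":0,"dz":0,"twist":0}]' | grep -E 'pos|cont'; done
```

```text
t: 2.9
position: [0.5392, 0.1337, 0.1209]
contact_force: [1.0, 0.7, 1.0]
opening: -0.0003
grasp_force: 0.7
t: 3.1
position: [0.5387, 0.1277, 0.1209]
contact_force: [0.5, 0.9, -0.3]
opening: -0.0
grasp_force: 0.7
position: [0.5386, 0.1253, 0.1209]
contact_force: [1.2, 1.7, -0.1]
position: [0.5383, 0.1223, 0.1209]
contact_force: [1.1, 1.1, -0.8]
position: [0.5382, 0.1198, 0.1209]
contact_force: [0.8, 4.2, -0.7]
```

```bash
for i in 1 2; do python3 -m creep '[{"grip":0,"dx":-0.2,"dy":-3,"dz":0,"twist":0},{"grip":0,"dx":0,"dy":0,"dz":0,"twist":0}]' | grep -E 'pos|cont'; done; python3 -m creep '[{"grip":0,"dx":1,"dy":15,"dz":0,"twist":0},{"grip":0,"dx":2,"dy":25,"dz":5,"twist":0},{"grip":0,"dx":0,"dy":0,"dz":45,"twist":0},{"grip":0,"dx":0,"dy":0,"dz":50,"twist":0},{"grip":0,"dx":0,"dy":0,"dz":45,"twist":0}]'
```

```text
position: [0.538, 0.1177, 0.1209]
contact_force: [1.3, 6.4, -3.2]
position: [0.5379, 0.1156, 0.121]
contact_force: [2.3, 9.4, -2.7]
t: 4.6
position: [0.5406, 0.1539, 0.2679]
ee_rot: [[-0.998, 0.067, -0.0], [0.067, 0.998, -0.001], [0.0, -0.001, -1.0]]
contact_force: [0.6, 0.2, -0.2]
opening: -0.0001
grasp_force: 0.0
```

```bash
python3 -m creep '[{"grip":0,"dx":-3,"dy":-45,"dz":0,"twist":0},{"grip":0,"dx":-3,"dy":-45,"dz":0,"twist":0},{"grip":0,"dx":-3,"dy":-45,"dz":0,"twist":0},{"grip":0,"dx":-3,"dy":-45,"dz":0,"twist":0},{"grip":0,"dx":-3,"dy":-45,"dz":0,"twist":0}]'|grep pos; python3 -m creep '[{"grip":0,"dx":-2,"dy":-45,"dz":0,"twist":0},{"grip":0,"dx":-2,"dy":-40,"dz":0,"twist":0},{"grip":0,"dx":0,"dy":-35,"dz":0,"twist":0},{"grip":0,"dx":0,"dy":0,"dz":0,"twist":0}]'|grep pos;  python3 -m creep '[{"grip":0,"dx":0,"dy":0,"dz":-40,"twist":0},{"grip":0,"dx":0,"dy":0,"dz":-40,"twist":0},{"grip":0,"dx":0,"dy":0,"dz":-40,"twist":0},{"grip":0,"dx":0,"dy":0,"dz":-27,"twist":0},{"grip":0,"dx":0,"dy":0,"dz":0,"twist":0}]'
```

```text
position: [0.5253, -0.0729, 0.2661]
position: [0.5205, -0.1972, 0.2662]
t: 6.0
position: [0.5194, -0.1895, 0.1156]
ee_rot: [[-0.998, 0.066, -0.007], [0.066, 0.998, 0.002], [0.007, 0.001, -1.0]]
contact_force: [-0.6, -0.0, 0.2]
opening: -0.0001
grasp_force: 0.0
```

```bash
python3 -m creep '[{"grip":0,"dx":0.5,"dy":8,"dz":3,"twist":0},{"grip":0,"dx":0.5,"dy":8,"dz":0,"twist":0},{"grip":0,"dx":0.5,"dy":7,"dz":0,"twist":0},{"grip":0,"dx":0.5,"dy":7,"dz":0,"twist":0},{"grip":0,"dx":0.5,"dy":7,"dz":0,"twist":0}]'|grep -E 'pos|cont'; for i in 1 2 3 4 5 6; do python3 -m creep '[{"grip":0,"dx":0.2,"dy":4,"dz":0,"twist":0},{"grip":0,"dx":0,"dy":0,"dz":0,"twist":0}]' | grep -E 'pos|cont'; done
```

```text
position: [0.5251, -0.1539, 0.123]
contact_force: [0.5, -2.6, 1.0]
position: [0.5247, -0.1493, 0.1221]
contact_force: [-0.0, -0.6, -0.1]
position: [0.5248, -0.1459, 0.1219]
contact_force: [0.8, -1.1, 0.4]
position: [0.525, -0.1417, 0.1219]
contact_force: [0.4, -1.5, 0.1]
position: [0.5251, -0.1376, 0.1219]
contact_force: [1.3, -1.1, 0.3]
position: [0.5254, -0.1335, 0.1219]
contact_force: [-0.0, -1.8, 0.1]
position: [0.5256, -0.1295, 0.122]
contact_force: [0.8, -1.3, -0.8]
```

```bash
for i in 1 2 3 ; do python3 -m creep '[{"grip":0,"dx":0.2,"dy":3,"dz":0,"twist":0},{"grip":0,"dx":0,"dy":0,"dz":0,"twist":0}]' | grep -E 'pos|cont'; done
```

```text
position: [0.5257, -0.1271, 0.122]
contact_force: [1.2, -4.3, -1.2]
position: [0.5259, -0.125, 0.122]
contact_force: [0.9, -6.6, -1.3]
position: [0.526, -0.1228, 0.122]
contact_force: [0.3, -9.4, -1.2]
```

```bash
python3 -m creep '[{"grip":0,"dx":-1,"dy":-15,"dz":0,"twist":0},{"grip":0,"dx":-1,"dy":-15,"dz":10,"twist":0},{"grip":60,"dx":0,"dy":0,"dz":45,"twist":0},{"grip":60,"dx":0,"dy":0,"dz":50,"twist":0},{"grip":60,"dx":0,"dy":0,"dz":43,"twist":0}]'|grep pos; python3 -m creep '[{"grip":60,"dx":-20,"dy":-40,"dz":0,"twist":5.6},{"grip":60,"dx":-25,"dy":-45,"dz":0,"twist":5.6},{"grip":60,"dx":-25,"dy":-45,"dz":0,"twist":0},{"grip":60,"dx":-20,"dy":-40,"dz":0,"twist":0},{"grip":60,"dx":-10,"dy":-36,"dz":0,"twist":0}]'; python3 -m creep '[{"grip":60,"dx":0,"dy":0,"dz":0,"twist":0},{"grip":60,"dx":0,"dy":0,"dz":0,"twist":0}]'
python3 - <<'E'
from h import *
t=cap('top');a=t['img'][165:250,168:362];cv2.imwrite('pics/topd.png',cv2.resize(a,None,fx=4,fy=4,interpolation=cv2.INTER_CUBIC))
E
```

```text
position: [0.5237, -0.1524, 0.2731]
t: 9.3
position: [0.4226, -0.3576, 0.2712]
ee_rot: [[-0.992, -0.125, 0.001], [-0.125, 0.992, 0.0], [-0.001, -0.0, -1.0]]
contact_force: [0.4, 0.4, 0.1]
opening: 0.0601
grasp_force: 0.0
t: 9.5
position: [0.4247, -0.3558, 0.2705]
ee_rot: [[-0.992, -0.125, 0.0], [-0.125, 0.992, 0.0], [-0.0, 0.0, -1.0]]
contact_force: [0.9, -0.1, 0.1]
opening: 0.0601
grasp_force: 0.0
```

View pics/topd.png

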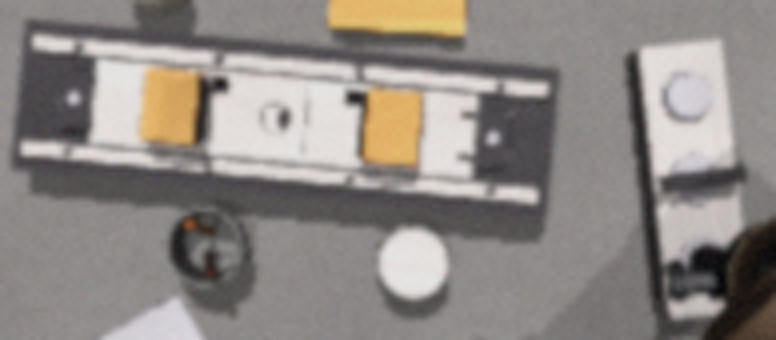

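Both halves are in: the upper hole sits at about (276,118) and the seam is closed. Now I'll descend on the knob.

```bash
python3 -m creep '[{"grip":60,"dx":0.5,"dy":-3,"dz":-40,"twist":0},{"grip":60,"dx":0,"dy":0,"dz":-40,"twist":0},{"grip":60,"dx":0,"dy":0,"dz":-30,"twist":0},{"grip":60,"dx":0,"dy":0,"dz":-20,"twist":0},{"grip":60,"dx":0,"dy":0,"dz":-20,"twist":0}]'; python3 -m creep '[{"grip":60,"dx":0,"dy":0,"dz":-9,"twist":0},{"grip":60,"dx":0,"dy":0,"dz":0,"twist":0},{"grip":40,"dx":0,"dy":0,"dz":0,"twist":0}]'
python3 - <<'E'
from h import *
t=cap('side');a=t['img'][195:275,245:325];cv2.imwrite('pics/sidee.png',cv2.resize(a,None,fx=7,fy=7,interpolation=cv2.INTER_CUBIC))
E
```

```text
t: 10.05
position: [0.4269, -0.3557, 0.119]
ee_rot: [[-0.991, -0.131, -0.0], [-0.131, 0.991, 0.002], [0.0, 0.002, -1.0]]
contact_force: [0.8, 0.0, 0.2]
opening: 0.0599
grasp_force: 0.0
t: 10.35
position: [0.4268, -0.3574, 0.1118]
ee_rot: [[-0.992, -0.129, 0.001], [-0.129, 0.992, -0.0], [-0.001, -0.0, -1.0]]
contact_force: [-0.0, -0.2, -0.7]
opening: 0.0466
grasp_force: 0.0
```

View pics/sidee.png

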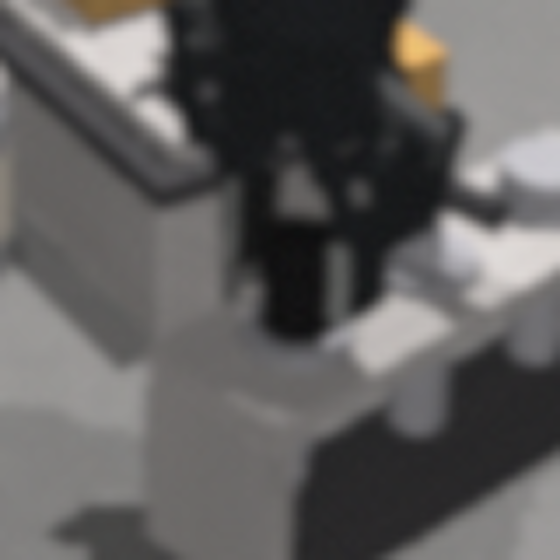

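The knob, at about (297,280) in the crop, stands between the open fingers. I'll close on it.

```bash
python3 -m creep '[{"grip":40,"dx":-1.5,"dy":-0.5,"dz":0,"twist":0},{"grip":20,"dx":0,"dy":0,"dz":0,"twist":0},{"grip":20,"dx":0,"dy":0,"dz":0,"twist":0},{"grip":20,"dx":0,"dy":0,"dz":0,"twist":0},{"grip":20,"dx":0,"dy":0,"dz":0,"twist":0}]' 90; python3 -m creep '[{"grip":20,"dx":0,"dy":0,"dz":0,"twist":0},{"grip":20,"dx":0,"dy":0,"dz":10,"twist":0},{"grip":20,"dx":0,"dy":0,"dz":20,"twist":0},{"grip":20,"dx":0,"dy":0,"dz":20,"twist":0},{"grip":20,"dx":0,"dy":0,"dz":30,"twist":0}]'
```

```text
t: 10.9
position: [0.4251, -0.3594, 0.1123]
ee_rot: [[-0.992, -0.128, 0.002], [-0.128, 0.992, -0.002], [-0.002, -0.002, -1.0]]
contact_force: [-0.5, -1.7, 7.0]
opening: 0.0277
grasp_force: 88.1
t: 11.4
position: [0.4235, -0.3571, 0.1907]
ee_rot: [[-0.992, -0.128, -0.003], [-0.128, 0.992, 0.002], [0.002, 0.002, -1.0]]
contact_force: [-0.3, 0.5, -4.2]
opening: 0.0278
grasp_force: 90.9
```

```bash
python3 -m creep '[{"grip":20,"dx":0,"dy":0,"dz":40,"twist":0},{"grip":20,"dx":0,"dy":0,"dz":40,"twist":0},{"grip":20,"dx":0,"dy":0,"dz":20,"twist":0},{"grip":20,"dx":10,"dy":25,"dz":0,"twist":0},{"grip":20,"dx":10,"dy":35,"dz":0,"twist":-3}]'|grep pos; python3 -m creep '[{"grip":20,"dx":10,"dy":35,"dz":0,"twist":-3},{"grip":20,"dx":10,"dy":35,"dz":0,"twist":-3},{"grip":20,"dx":10,"dy":35,"dz":0,"twist":-2.3},{"grip":20,"dx":15,"dy":40,"dz":0,"twist":0},{"grip":20,"dx":15,"dy":40,"dz":0,"twist":0}]'|grep pos;python3 -m creep '[{"grip":20,"dx":15,"dy":40,"dz":0,"twist":0},{"grip":20,"dx":10,"dy":40,"dz":0,"twist":0},{"grip":20,"dx":5,"dy":20,"dz":0,"twist":0},{"grip":20,"dx":0,"dy":10,"dz":0,"twist":0},{"grip":20,"dx":0,"dy":0,"dz":0,"twist":0}]'; python3 -m creep '[{"grip":20,"dx":0,"dy":0,"dz":0,"twist":0},{"grip":20,"dx":0,"dy":0,"dz":0,"twist":0}]'
```

```text
position: [0.4439, -0.2993, 0.2919]
position: [0.5042, -0.1116, 0.2911]
t: 12.9
position: [0.534, -0.0022, 0.2908]
ee_rot: [[-0.998, 0.067, -0.001], [0.067, 0.998, 0.0], [0.001, 0.0, -1.0]]
contact_force: [-0.2, 0.4, -3.6]
opening: 0.028
grasp_force: 91.0
t: 13.1
position: [0.5342, -0.0052, 0.2911]
ee_rot: [[-0.997, 0.072, -0.0], [0.072, 0.997, -0.001], [0.0, -0.001, -1.0]]
contact_force: [-0.1, -0.4, -3.2]
opening: 0.0279
grasp_force: 91.0
```

```bash
python3 -m creep '[{"grip":20,"dx":1,"dy":1.5,"dz":-30,"twist":0},{"grip":20,"dx":0,"dy":0,"dz":-30,"twist":0},{"grip":20,"dx":0,"dy":0,"dz":-20,"twist":0},{"grip":20,"dx":0,"dy":0,"dz":-6,"twist":0},{"grip":20,"dx":0,"dy":0,"dz":0,"twist":0}]'
python3 - <<'E'
from h import *
t=cap('side');a=t['img'][120:210,200:320];cv2.imwrite('pics/sidef.png',cv2.resize(a,None,fx=6,fy=6,interpolation=cv2.INTER_CUBIC))
p=sensors.observe()['position'];print(p)
q=proj(t,[[.5355,-.0035,.096],[.5359,.0025,.096],p+[0,0,-.089],p+[0,0,.01-.027]]);print(((q-[200,120]+.5)*6-.5).round(0))
E
```

```text
t: 13.6
position: [0.5352, -0.0027, 0.2047]
ee_rot: [[-0.998, 0.07, -0.001], [0.07, 0.998, -0.0], [0.001, -0.001, -1.0]]
contact_force: [-0.5, -0.2, -3.5]
opening: 0.0281
grasp_force: 91.0
[ 0.53589598 -0.00243985  0.20564596]
[[287. 352.]
 [281. 347.]
 [286. 317.]
 [284. 197.]]
```

View pics/sidef.png

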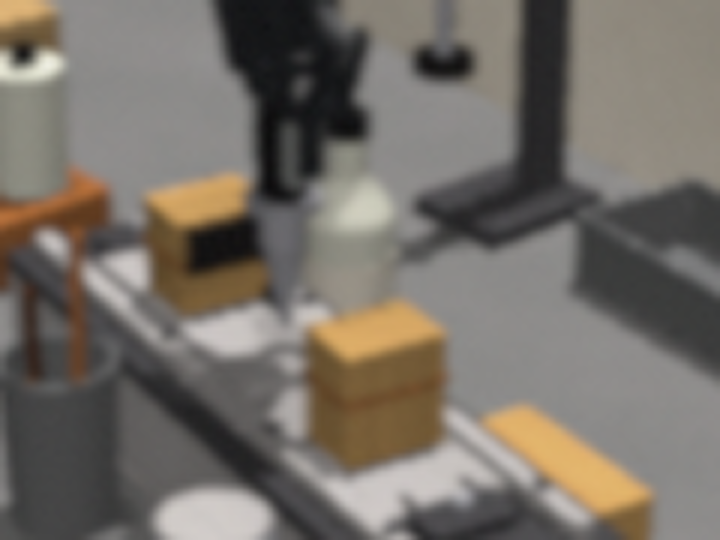

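The pin hangs upright with its tip at (289,318), within 0.5 px of the prediction, over the hole at about (285,350). I'll lower it and watch the force.

```bash
for i in 1 2 3 4 5; do python3 -m creep '[{"grip":20,"dx":0,"dy":0,"dz":-5,"twist":0},{"grip":20,"dx":0,"dy":0,"dz":-5,"twist":0},{"grip":20,"dx":0,"dy":0,"dz":0,"twist":0}]' |grep -E 'pos|cont'; done
```

```text
position: [0.5354, -0.0016, 0.1948]
contact_force: [-0.2, 0.3, -3.8]
position: [0.5351, -0.0016, 0.1842]
contact_force: [-0.1, -1.0, -2.7]
position: [0.5351, -0.0016, 0.1741]
contact_force: [-0.9, 1.3, -3.7]
position: [0.5352, -0.0018, 0.1642]
contact_force: [-0.3, -1.1, -3.9]
position: [0.5356, -0.0018, 0.1544]
contact_force: [1.7, -1.1, -4.5]
```

```bash
python3 -m creep '[{"grip":20,"dx":0,"dy":-1.5,"dz":0,"twist":0}]' 120|grep -E 'pos|cont'; for i in 1 2 3 4; do python3 -m creep '[{"grip":20,"dx":0,"dy":0,"dz":-4,"twist":0},{"grip":20,"dx":0,"dy":0,"dz":-4,"twist":0},{"grip":20,"dx":0,"dy":0,"dz":0,"twist":0}]' |grep -E 'pos|cont'; done
```

```text
position: [0.5356, -0.0027, 0.1548]
contact_force: [0.6, 1.3, -5.5]
position: [0.5358, -0.0029, 0.1466]
contact_force: [2.3, 0.4, -3.9]
position: [0.536, -0.003, 0.1387]
contact_force: [3.9, -0.5, -5.3]
position: [0.5362, -0.0032, 0.1306]
contact_force: [6.6, -0.4, -4.4]
position: [0.5361, -0.0034, 0.1224]
contact_force: [6.9, -0.1, -4.2]
```

```bash
for i in 1 2; do python3 -m creep '[{"grip":20,"dx":0.8,"dy":0,"dz":0,"twist":0},{"grip":20,"dx":0,"dy":0,"dz":0,"twist":0}]' |grep -E 'pos|cont'; done;  for i in 1 2 3; do python3 -m creep '[{"grip":20,"dx":0,"dy":0,"dz":-3,"twist":0},{"grip":20,"dx":0,"dy":0,"dz":0,"twist":0}]' |grep -E 'pos|cont'; done
```

```text
position: [0.5364, -0.0034, 0.1224]
contact_force: [5.1, -0.3, -2.1]
position: [0.5366, -0.0033, 0.1224]
contact_force: [4.6, 0.1, -2.9]
position: [0.5368, -0.0033, 0.1195]
contact_force: [4.0, -1.2, -3.3]
position: [0.5369, -0.0032, 0.1166]
contact_force: [3.6, -0.5, -4.0]
position: [0.537, -0.0032, 0.1136]
contact_force: [4.0, -0.6, -3.1]
```

```bash
for i in 1 2 3 4; do python3 -m creep '[{"grip":20,"dx":0.3,"dy":0,"dz":-2,"twist":0},{"grip":20,"dx":0,"dy":0,"dz":0,"twist":0}]' |grep -E 'pos|cont'; done
python3 - <<'E'
from h import *
t=cap('side');a=t['img'][120:210,200:320];cv2.imwrite('pics/sideg.png',cv2.resize(a,None,fx=6,fy=6,interpolation=cv2.INTER_CUBIC))
E
```

```text
position: [0.5372, -0.0031, 0.1131]
contact_force: [-5.0, -1.0, 17.0]
position: [0.5373, -0.003, 0.1129]
contact_force: [-13.6, -0.3, 41.0]
position: [0.5375, -0.003, 0.1126]
contact_force: [-22.3, -0.5, 64.3]
position: [0.5376, -0.0029, 0.1123]
contact_force: [-31.2, 0.2, 87.6]
```

View pics/sideg.png

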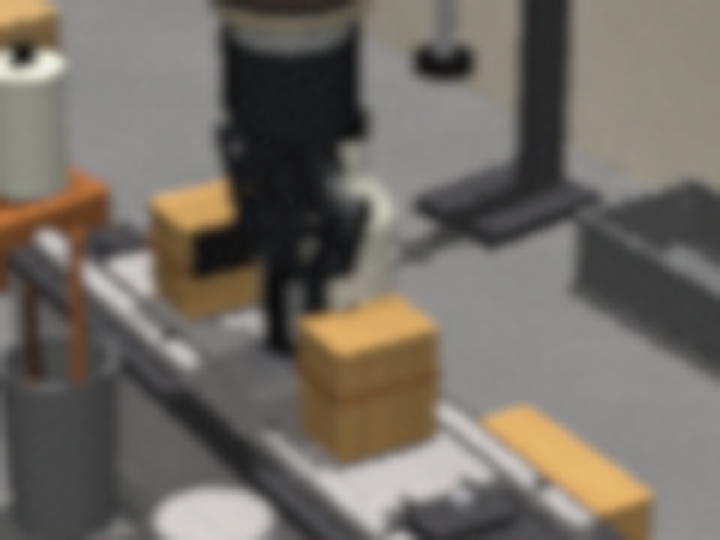

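Home: the force rises sharply at TCP z 0.113, exactly as predicted. I'll relax the push, release and retreat.

```bash
python3 -m creep '[{"grip":20,"dx":-0.5,"dy":0,"dz":3,"twist":0},{"grip":20,"dx":0,"dy":0,"dz":2.5,"twist":0},{"grip":20,"dx":0,"dy":0,"dz":0,"twist":0}]' |grep -E 'pos|cont'; python3 -m creep '[{"grip":50,"dx":0,"dy":0,"dz":0,"twist":0},{"grip":50,"dx":0,"dy":0,"dz":0,"twist":0},{"grip":50,"dx":0,"dy":0,"dz":0,"twist":0},{"grip":50,"dx":0,"dy":0,"dz":0,"twist":0}]' |grep -E 'pos|cont|open';python3 -m creep '[{"grip":50,"dx":0,"dy":0,"dz":10,"twist":0},{"grip":50,"dx":0,"dy":0,"dz":20,"twist":0},{"grip":50,"dx":0,"dy":0,"dz":30,"twist":0},{"grip":50,"dx":0,"dy":0,"dz":40,"twist":0},{"grip":50,"dx":0,"dy":0,"dz":40,"twist":0}]' |grep -E 'pos|cont'; python3 -m creep '[{"grip":50,"dx":-30,"dy":0,"dz":20,"twist":0},{"grip":50,"dx":-40,"dy":0,"dz":0,"twist":0},{"grip":50,"dx":-40,"dy":0,"dz":0,"twist":0},{"grip":50,"dx":-20,"dy":0,"dz":0,"twist":0},{"grip":50,"dx":0,"dy":0,"dz":0,"twist":0}]' |grep -E 'pos|cont'
python3 - <<'E'
from h import *
t=cap('side');s=cap('top')
A=cv2.resize(t['img'][120:210,200:320],(480,360),interpolation=cv2.INTER_CUBIC)
B=cv2.resize(s['img'][165:245,200:280],(320,320),interpolation=cv2.INTER_CUBIC)
o=np.zeros((360,800,3),np.uint8);o[:,:480]=A;o[:320,480:]=B;cv2.imwrite('pics/fin.png',o)
P=[[.5365,-.0035,.144],[.5365,-.0035,.102]]
print(((proj(t,P)-[200,120]+.5)*4-.5).round(),((proj(s,P)-[200,165]+.5)*4-.5+[480,0]).round())
E
```

```text
position: [0.5372, -0.0031, 0.1131]
contact_force: [-7.3, -0.6, 24.0]
position: [0.5375, -0.003, 0.1111]
contact_force: [0.1, 0.5, 0.5]
opening: 0.05
position: [0.5374, -0.0033, 0.2534]
contact_force: [1.1, -0.5, -0.6]
position: [0.4053, -0.0033, 0.2722]
contact_force: [0.7, 1.0, 0.2]
[[191. 182.]
 [192. 228.]] [[633. 115.]
 [636. 117.]]
```

View pics/fin.png

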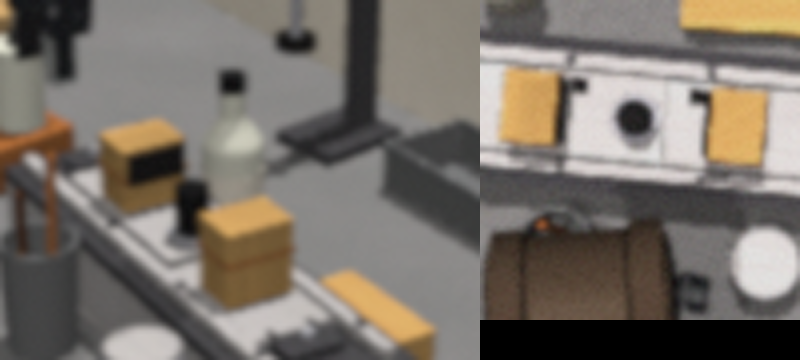

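The pin stands upright with its knob top at (192,183), against a predicted (191,182) for home, and the collar is down. The arm is clear, so I'm handing in.

```bash
python3 -c "
from bench import ticket,sensors
print(sensors.observe()['t'],ticket.hand_in())"
```

```text
the job is handed in; nothing more can be done
20.1 None
```

Job handed in at 20.1 s: both halves were pushed to their stops, and by force and camera checks the tapered pin stands upright and fully home, with the arm clear; the hand-in returned no verdict.

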